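# Release the set brush and stand it in its cup

## Robot

A 6-joint arm with a two-finger parallel gripper is mounted at the origin on the work surface; the furniture and walls round the work are solid. World frame = base frame: x ahead of the robot, y to its left, z up, the work surface at z = 0. Lengths are in m, angles in rad, forces in N, time in s.
With the tool pointing down it reaches from about 0.35 to 0.775 m from the base axis. Payload 7.3 kg.
Tool frame: the origin (TCP) lies between the finger pads; the fingertips stand 14 mm ahead of it and the grasp point (between the pads) lies 5 mm behind it (bot.tcp_to_tips is the distance from the TCP to the fingertips, in m); z points along the fingers, y is the line along which they close (so a half turn about z gives the same grasp; the last joint's range is limited). The gripper opens to 92 mm and grips with 3 to 60 N. Pads are 19 mm wide; open, the fingers measure 130 mm over their backs; the gripper's body (75 mm by 190 mm) begins 47 mm behind the grasp point.
Start: joints at [1.15, 0.342, 1.524, -0, 1.275, -0.146], TCP at [0.142, 0.505, 0.241] pointing down, gripper open.
Joint ranges: [-2.53, 2.53], [-0.77, 2.02], [0.04, 2.7], [-1, 4.14], [0.28, 2.66], [-3.11, 3.11]. Speed limits (rad/s): [2.57, 2.57, 3.14, 3.14, 3.14, 3.14].

## Interface

Orientations are given as a unit quaternion [x, y, z, w].
In Python, from plant import bot, vision, workorder, models gives the robot as it stands.
- The arm moves only by the tool move_arm, never from a script. Its argument "deltas" is a list of rows, each a list of 6 numbers: the shift along the world's x, y, z normalised to -1 to 1, where 1 is 50 mm, then the turn, a rotation vector about the world's x, y, z normalised to -1 to 1, where 1 is 8 degrees. In form: [[tx, ty, tz, wx, wy, wz], ...]. A call has 1 to 12 rows; each row shifts and turns the commanded pose from where the row before left it; what a row does not reach is not made up. A row lasts 1/10 s, in which the tool goes at most 50 mm and 8.59 degrees, less where a joint would pass 70% of its speed; a pose out of reach is approached as far as the arm can. A call with a number of a shift or a turn outside -1 to 1 is refused whole. A call with a gripper value outside its range is refused whole. "jaw" is the opening, from -1 (shut) to 1 (fully open), set as the call begins (left out, the last holds). The fingers move at their own pace and stop on an object; "newtons" is the grip in N (left out, the last holds). Time passes only in rows, so rows that do not move let the fingers close. It gives the time, the measured TCP pose, the force, the opening and the grip force at its end, in the units of the state.
- bot.get_state(): the state, without advancing time (a new reading comes with each control period).
- vision.read_camera(name): name is "scene" or "top"; returns the picture (400x640x3 uint8, blue, green, red); there is no depth.
- vision.calibration(name): a dict with "camera_matrix" (3x3 intrinsics, pixels), "dist_coeffs" ([k1, k2, p1, p2, k3] as OpenCV has them; the pictures are not rectified), "T" (4x4, takes a point from camera to world coordinates). Camera axes: x right, y down, z forward; pixel columns grow to the right and rows downward; lengths in m; the calibration is good to about 2 mm. A picture is of the moment at which its call begins. calibration takes no time and is no camera call.
- workorder.sign_off(): hands the job in; it is judged then, once.
Trained networks look in the newest picture that a camera, given by its name, has taken for a name from the list of things; names that differ only in an ending like _2 or _b are one class to them, and where a whole thing is asked for, a point or a joint stands for the part that bears it (a point fixed in the world has none). Each returns a list of dicts, best first, with "score" (0 to 1); they miss things now and then, are a little off and sometimes report something else, mostly with a low value. They report only what shows in the picture. A call takes as long as a camera call. They do not tell look-alikes from the thing itself.
- models.spot_in(camera, name): "point" ([x, y, z] in m, in world coordinates, good to about 4 mm: the middle of the surface that is visible of it).
- models.outline_of(camera, name): "region" (400x640 bool, what is visible of it).
- models.landmark_of(camera, name): "point" ([x, y, z] in m, in world coordinates, good to about 4 mm: a listed point, or the origin of a listed thing).
The state is a dict: "clock": time; "qpos": joint angles; "qd": joint speeds; "effort": joint torques, N m; "tool_pos": TCP position; "tool_rot": TCP orientation; "wrist_force": force on the tool from outside, world axes, zero at the start; "moment": the same for the moment, N m; "finger_gap": opening from 0.0 (shut) to 1.0 (fully open); "gripper_force": force on a finger pad.
Only numpy, scipy, OpenCV 4.12 (cv2) and the standard library are available. Lean on these libraries where they do the work, as an engineer would, in place of code of your own. Each camera call takes 0.05 s, during which the arm holds its last target. There are 200 camera calls.

## Task

The glue in the shaving brush on the sloping stand has set. Turn the orange T-grip of the swing clamp anticlockwise until it clicks over its detent and stays open, then lift the brush out of its nest and lower it, handle down, into the empty steel cup; let go only when it stands on the cup's floor. Leave the clamp open and do not push the cups, the glue bottle or the other brush about.

Things in the scene. Friction and masses are not known exactly. Their poses are not given: they have to be found in the camera images.
- stand: Fixed stand, foot 160 x 250 mm. Origin: centre of its underside; x to the rear (up the slope), y left, z up. Deck (aluminium, 120 x 220 mm) slopes 25 deg: outward normal (-0.4226, 0, 0.9063), up-slope (0.9063, 0, 0.4226) in these axes; middle of its top at (0, 0, 0.125). From there, across the deck: clamp spindle 50 mm left, brush nest 50 mm right, both square to the deck.
- clamp_grip (a point): Point on the spindle 71 mm out from the deck, where to grip the orange T-grip: a bar 16 mm thick (this frame's x), 64 mm long (y), from 51 to 79 mm out (z = spindle, outward); below it a black hub 28 mm wide, so keep fingertips above 51 mm. The frame turns with the clamp. The forked dark arm points along -y, 130 mm long, 31 to 36 mm out from the deck.
- clamp (a joint): Clamp angle, rad. 0 = closed: the fork holds the brush by the shoulder under its tuft. Grows anticlockwise seen from above the deck, arm swinging to the rear. A spring plunger on a cam lobe presses it against the stop at either end (-0.04 closed, 1.45 open); the lobe's crest is at 0.7: let go before it springs back, beyond it snaps on to open. Needs up to 0.3 N m.
- nest (a point): Where the middle of the brush's underside rests at the start: on the floor of the nest, a hole 41 mm wide and 26 mm deep square to the deck, with a blue half shell on its lower side that rises 24 mm above the deck. The brush comes out along the deck's normal. Axes as the stand's.
- brush: Shaving brush to move, 122 mm tall, 62 g: black handle (61 mm tall, foot 37 mm wide, 40 mm at its widest 44 mm up), cream tuft (22 mm wide at 60 mm up, 55 mm from 88 to 104 mm up, then domed; firm, but its look is up to 68 mm wide). Origin: middle of the handle's underside; z up its axis. It starts in the nest, square to the deck. Grip the tuft about 90 mm up, tool along its axis.
- cup: The empty holder cup: steel, round, 59 mm outside, 49 mm inside, 50 mm high, with a black rubber foot 65 mm wide; its floor is 8 mm above its underside. 0.45 kg, loose on the bench. Origin: middle of its underside, z up.
- full_cup: A second cup of the same kind that already holds a brush.
- stored_brush: The brush standing in the second cup, of the same size as the one to move. Origin: underside of its handle, z up.
- glue_bottle: White squeeze bottle with an orange nozzle, 54 mm wide, 161 mm tall, standing. Origin: middle of its underside.
There are look-alikes about, which are no part of the job. What is shaped like the brush but red or turquoise is not meant.

How it is judged:
By the outcome, as a careful person would: the job done as asked, in the order asked, and still so for the second after the job is handed in, with the robot touching nothing.
It also fails if it takes over 64 s, if anything falls off the work surface, if the arm or the gripper's body presses on something with over 40 N, if the wrist force passes 120 N, or if a joint passes its speed limit or range.

## Working session

There is one attempt and no reset: what is moved stays moved. The work goes in short steps, Python scripts to look and compute and a tool call to move; the robot and the scene stay as the last step left them, time stands still between calls to the robot, and variables do not carry over. Pictures are saved under pics/ and viewed, at most 10 in all, crops included, and the job is handed in when it is done.

Besides the shell and the picture viewer there is one more tool, called after "Request:" in YAML: its name, and indented under it one key for each argument. move_arm: Moves the arm, as the interface text tells. Scaled input: -1 to 1 covers 50 mm each way for a shift and 8 degrees each way for a turn. Its arguments: {"type":"object","properties":{"deltas":{"type":"array"},"jaw":{"type":"number"},"newtons":{"type":"number"}},"required":["deltas"]}

```bash
mkdir -p pics; ls
cat > r.py <<'E'
import cv2,numpy as np
from plant import bot,vision,workorder,models
E
python3 - <<'E'
from r import *
s=bot.get_state();print({k:np.round(v,3) for k,v in s.items()})
for c in("scene","top"):
    cv2.imwrite(f"pics/{c}0.png",vision.read_camera(c))
    for n in("stand","clamp_grip","nest","brush","cup","full_cup","stored_brush","glue_bottle"):
        try:
            for d in models.landmark_of(c,n)[:4]: print(c,n,np.round(d["point"],3),round(d["score"],2))
        except Exception as e: print(c,n,e)
    k=vision.calibration(c);print(np.round(k["camera_matrix"],0).tolist(),np.round(k["T"],2).tolist())
E
```

```text
pics
{'clock': np.float64(0.0), 'qpos': array([ 1.15 ,  0.343,  1.525, -0.   ,  1.275, -0.146]), 'qd': array([-0.   ,  0.002,  0.001,  0.   , -0.003, -0.   ]), 'effort': array([-1.0000e-03, -4.3124e+01, -2.4421e+01,  7.2000e-02,  5.6000e-02,
       -0.0000e+00]), 'tool_pos': array([0.142, 0.505, 0.24 ]), 'tool_rot': array([ 0.137,  0.991, -0.001, -0.   ]), 'wrist_force': array([-0.247, -0.319, -0.487]), 'moment': array([ 0.024,  0.069, -0.002]), 'gripper_force': np.float64(0.0), 'finger_gap': np.float64(0.999)}
scene stand [ 0.598 -0.083 -0.001] 0.94
scene stand [ 0.615 -0.133  0.1  ] 0.67
scene clamp_grip [ 0.554 -0.046  0.19 ] 0.8
scene nest [ 0.618 -0.139  0.103] 0.69
scene brush [ 0.614 -0.136  0.098] 0.81
scene brush [0.575 0.106 0.018] 0.75
scene brush [ 0.436 -0.058  0.016] 0.57
scene cup [ 0.482  0.293 -0.001] 0.71
scene full_cup [ 0.643  0.281 -0.   ] 0.74
scene stored_brush [0.646 0.283 0.008] 0.8
scene glue_bottle [ 0.438 -0.336  0.005] 0.88
[[431.0, 0.0, 322.0], [0.0, 431.0, 200.0], [0.0, 0.0, 1.0]] [[0.58, -0.52, 0.62, -0.19], [-0.81, -0.39, 0.43, -0.55], [0.02, -0.76, -0.65, 0.92], [0.0, 0.0, 0.0, 1.0]]
top stand [ 0.597 -0.09  -0.001] 0.83
top clamp_grip [ 0.558 -0.046  0.188] 0.58
top nest [ 0.62  -0.136  0.102] 0.71
top brush [ 0.445 -0.056  0.016] 0.91
top brush [0.578 0.105 0.024] 0.6
top brush [ 0.615 -0.133  0.1  ] 0.54
top cup [ 0.481  0.288 -0.002] 0.63
top glue_bottle [ 0.44  -0.335  0.003] 0.76
[[427.0, 0.0, 321.0], [0.0, 427.0, 194.0], [0.0, 0.0, 1.0]] [[-0.01, -0.98, 0.19, 0.35], [-1.0, 0.01, 0.0, -0.01], [-0.0, -0.19, -0.98, 1.37], [0.0, 0.0, 0.0, 1.0]]
```

View pics/scene0.png

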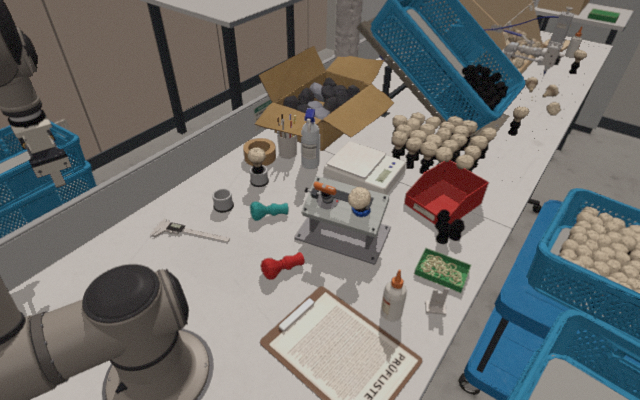

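View pics/top0.png

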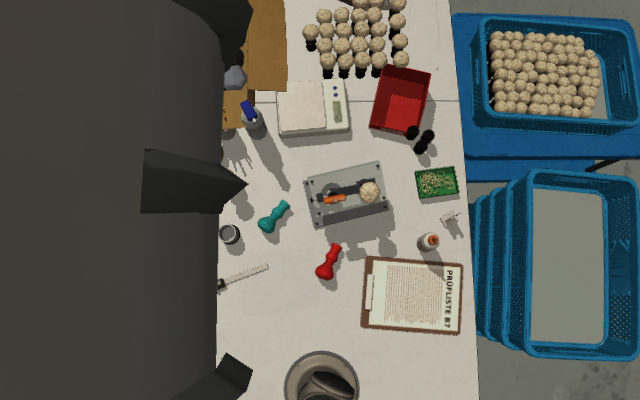

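The brush to move is the black-handled one with the cream tuft, in the stand: scene (359,198), top (369,192). The look-alikes are turquoise at (268,210) and red at (282,264) in scene. The empty cup is at scene (222,200), and the cup at (258,170) already holds a brush. I'll fit the stand's pose and check it against enlarged crops.

```bash
cat >> r.py <<'E'
from scipy.optimize import least_squares
from scipy.spatial.transform import Rotation as R
def proj(c,P):
    k=vision.calibration(c);T=np.linalg.inv(k["T"])
    return cv2.projectPoints(np.array(P,float).reshape(-1,3),cv2.Rodrigues(T[:3,:3])[0],T[:3,3],np.array(k["camera_matrix"]),np.array(k["dist_coeffs"]))[0][:,0]
n=np.array([-.4226,0,.9063]);up=np.array([.9063,0,.4226]);M=np.array([0,0,.125]);Y=np.array([0,1.,0])
S={"stand":np.zeros(3),"clamp_grip":M+.05*Y+.071*n,"nest":M-.05*Y-.026*n,"brush":M-.05*Y-.026*n}
def W(p,q): return R.from_euler("z",p[2]).apply(np.atleast_2d(q))+[p[0],p[1],0]
def circ(c,r,a=[1,0,0],b=[0,1,0]): 
    t=np.linspace(0,6.28,40)[:,None];return np.array(c)+r*(np.cos(t)*a+np.sin(t)*b)
E
python3 - <<'E'
from r import *
obs=[];cups={"cup":[],"full_cup":[],"glue_bottle":[]}
im={}
for c in("scene","top"):
  for i in range(3):
    im[c]=vision.read_camera(c)
    for nm in S:
        for d in models.landmark_of(c,nm):
            if np.linalg.norm(np.array(d["point"])-W([.598,-.086,.21],S[nm])[0])<.025: obs.append((nm,d["point"]))
    for nm in cups:
        cups[nm]+= [d["point"] for d in models.landmark_of(c,nm) if d["score"]>.5]
f=lambda p:np.concatenate([W(p,S[a])[0]-b for a,b in obs])
r=least_squares(f,[.598,-.086,.2],loss="soft_l1",f_scale=.004);p=r.x;print(p,len(obs))
for a in S: print(a,np.round(np.mean([np.array(b)-W(p,S[a])[0] for x,b in obs if x==a],0),4),W(p,S[a]).round(4))
for a in cups: print(a,np.round(cups[a],3).tolist())
cup=np.median([q for q in cups["cup"] if abs(q[1]-.29)<.03],0)
crops=[]
for c,ctr in(("scene",(345,215)),("top",(348,195))):
    for what in("stand","cup"):
        if what=="cup": ctr=proj(c,[*cup[:2],.025])[0]
        x0,y0=int(ctr[0]-50),int(ctr[1]-37); s=4 if what=="stand" else 4
        k=cv2.resize(im[c][y0:y0+75,x0:x0+100],None,fx=4,fy=4,interpolation=cv2.INTER_CUBIC)
        def L(P,col):
            q=((proj(c,P)-[x0-.5,y0-.5])*4).astype(int);cv2.polylines(k,[q],False,col,1)
        if what=="stand":
            dk=[M+a*.06*up+b*.11*Y for a,b in((1,1),(1,-1),(-1,-1),(-1,1),(1,1))]
            ft=[np.array([a*.08,b*.125,0]) for a,b in((1,1),(1,-1),(-1,-1),(-1,1),(1,1))]
            L(W(p,dk),(0,255,0));L(W(p,ft),(255,255,0))
            g=S["clamp_grip"]+.008*n;h=[g+a*.008*up+b*.032*Y for a,b in((1,1),(1,-1),(-1,-1),(-1,1),(1,1))];L(W(p,h),(0,0,255))
            L(W(p,circ(M-.05*Y+.07*n,.0275,up,Y)),(255,0,255))
        else:
            L(circ([*cup[:2],.05],.0295),(0,255,0));L(circ([*cup[:2],0],.0325),(0,0,255))
        crops.append(k)
cv2.imwrite("pics/ov.png",np.vstack([np.hstack(crops[:2]),np.hstack(crops[2:])]));print(cup)
E
```

```text
[ 0.59726632 -0.08825096  0.20982068] 23
stand [0.0013 0.0004 0.001 ] [[ 0.5973 -0.0883  0.    ]]
clamp_grip [-0.0007 -0.0004  0.0001] [[ 0.5575 -0.0456  0.1893]]
nest [ 0.0009 -0.0005  0.0012] [[ 0.6184 -0.1349  0.1014]]
brush [-0.0021  0.0005 -0.0014] [[ 0.6184 -0.1349  0.1014]]
cup [[0.477, 0.288, -0.001], [0.481, 0.29, -0.0], [0.481, 0.289, 0.003], [0.481, 0.291, -0.004], [0.561, -0.047, 0.186], [0.482, 0.29, -0.001], [0.479, 0.29, -0.002]]
full_cup [[0.64, 0.28, -0.001], [0.644, 0.281, 0.002], [0.642, 0.281, -0.001]]
glue_bottle [[0.441, -0.341, 0.001], [0.44, -0.338, 0.003], [0.644, 0.28, 0.009], [0.439, -0.339, 0.003], [0.442, -0.334, 0.001], [0.442, -0.338, 0.0], [0.441, -0.336, 0.002]]
[ 0.4808   0.28985 -0.001  ]
```

View pics/ov.png

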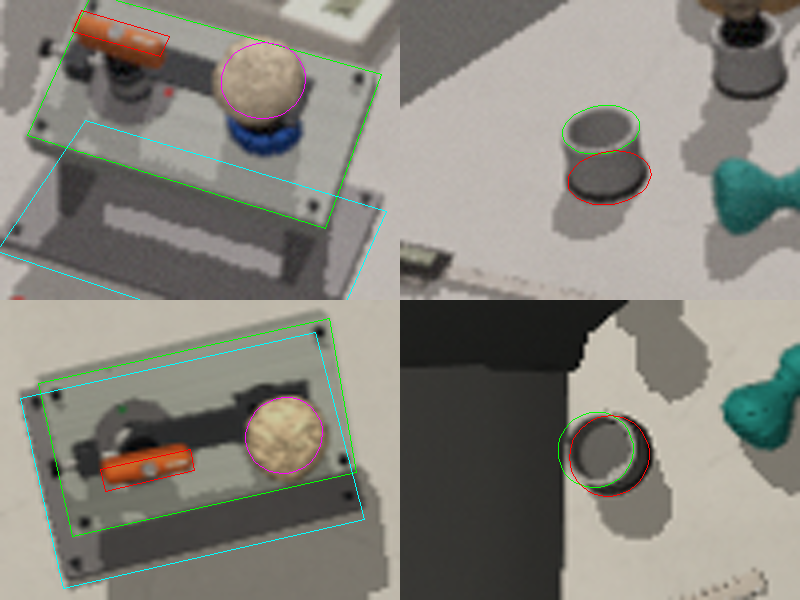

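The crop confirms the black-handled brush in the blue shell and the empty cup. The overlay is a few mm off in the top view, with the bar seen about 2 px above its prediction. I'll refine the pose with silhouettes.

```bash
cat >> r.py <<'E'
def sil(c,P):
    q=cv2.convexHull(proj(c,P).astype(np.float32));m=cv2.moments(q)
    ang=.5*np.arctan2(2*m["mu11"],m["mu20"]-m["mu02"])
    return np.array([m["m10"]/m["m00"],m["m01"]/m["m00"],np.degrees(ang)]),m["m00"]
def meas(mask):
    k,l,st,ce=cv2.connectedComponentsWithStats(mask.astype(np.uint8));i=1+np.argmax(st[1:,4])
    m=cv2.moments((l==i).astype(np.uint8),True)
    return np.array([m["m10"]/m["m00"],m["m01"]/m["m00"],np.degrees(.5*np.arctan2(2*m["mu11"],m["mu20"]-m["mu02"]))]),m["m00"]
def box(p,th=0): # bar, turned by th about the spindle
    u=np.cos(th)*up+np.sin(th)*Y; v=np.cos(th)*Y-np.sin(th)*up
    b=M+.05*Y
    return W(p,[b+h*n+i*.008*u+j*.032*v for h in(.051,.079) for i in(-1,1) for j in(-1,1)])
def orange(c,p):
    im=vision.read_camera(c);h=cv2.cvtColor(im,cv2.COLOR_BGR2HSV);k=cv2.inRange(h,(4,130,90),(17,255,255))
    z=np.zeros_like(k);a=proj(c,W(p,S["clamp_grip"]))[0].astype(int);z[a[1]-20:a[1]+20,a[0]-22:a[0]+22]=1
    return meas((k>0)&(z>0))
E
python3 - <<'E'
from r import *
p=np.array([.5973,-.0883,.21]);cup=[.481,.290]
o={c:orange(c,p) for c in("scene","top")}
for c in o: print(c,"bar",o[c],sil(c,box(p)))
f=lambda q,cs=("scene","top"):np.concatenate([(sil(c,box(q))[0]-o[c][0])*[1,1,.3] for c in cs])
for cs in(("scene",),("top",),("scene","top")):
    r=least_squares(f,p,args=(cs,),x_scale=[.01,.01,.1],diff_step=1e-3);print(cs,r.x.round(4),W(r.x,S["clamp_grip"]).round(4),r.fun.round(2))
def cupP(x): return np.vstack([circ([*x,.05],.0295),circ([*x,0],.0325),circ([*x,.008],.0325)])
def bru(x):return np.vstack([circ([0,0,h],r) for h,r in((.075,.024),(.088,.03),(.104,.03),(.115,.02),(.122,.006))])
for nm,P in(("cup",cupP),("brush",None)):
  for c in("scene","top"):
    for d in models.outline_of(c,nm)[:3]:
        m=meas(d["region"])
        if nm=="cup":
            g=least_squares(lambda x:(sil(c,P(x))[0]-m[0])[:2],cup,diff_step=1e-3);print(nm,c,d["score"],m[0].round(1),m[1],sil(c,P(g.x))[1],g.x.round(4))
        else: print(nm,c,d["score"],m[0].round(1),m[1])
# tuft by colour
for c in("scene","top"):
    im=vision.read_camera(c);h=cv2.cvtColor(im,cv2.COLOR_BGR2HSV)
    def T(q): return W(q,M-.05*Y-.026*n+bru(0)@np.array([up,Y,n]))
    a=sil(c,T(p))[0].astype(int);k=cv2.inRange(h,(8,45,70),(28,200,255));z=np.zeros_like(k);z[a[1]-14:a[1]+14,a[0]-16:a[0]+16]=1
    m=meas((k>0)&(z>0));g=least_squares(lambda x:(sil(c,T([*x,p[2]]))[0]-m[0])[:2],p[:2],diff_step=1e-3);print("tuft",c,m,sil(c,T(p)),g.x.round(4))
E
```

```text
scene bar (array([324.1328125 , 188.328125  ,  21.39118129]), 128.0) (array([325.46823177, 188.27290456,  17.9170699 ]), 237.49796793679707)
top bar (array([333.83823529, 198.42647059, -11.68798178]), 136.0) (array([333.91259923, 198.8085225 , -12.36412539]), 188.171838570619)
('scene',) [ 0.5915 -0.0883  0.1318] [[ 0.5552 -0.0426  0.1893]] [ 0.  0. -0.]
('top',) [ 0.5979 -0.0886  0.1979] [[ 0.5586 -0.0454  0.1893]] [ 0.  0. -0.]
('scene', 'top') [ 0.5952 -0.0879  0.1726] [[ 0.557  -0.0438  0.1893]] [ 0.72 -0.2  -0.55 -0.53  0.57  0.42]
cup scene 0.59 [222.1 200.   72.9] 410.0 448.09954864915926 [0.4806 0.2933]
cup top 0.87 [228.6 233.8  15.7] 348.0 371.8752622072352 [0.4812 0.2863]
brush scene 0.95 [267.1 209.7  -5. ] 498.0
brush scene 0.88 [359.1 198.1 -83.4] 402.0
brush scene 0.64 [280.4 264.3 -17.9] 641.0
brush top 0.86 [369.4 191.9 -69.3] 346.0
brush top 0.7 [328.8 263.2 -62.3] 471.0
brush top 0.69 [273.7 216.8 -48. ] 496.0
tuft scene (array([359.04438642, 197.62140992, -26.10974636]), 383.0) (array([360.37453702, 197.60636658,  -5.37497383]), 434.1848743967712) [ 0.5952 -0.0855]
tuft top (array([369.0801105 , 192.06906077, -86.76690086]), 362.0) (array([368.62060897, 191.41829713,  44.5437016 ]), 376.2352177144494) [ 0.5954 -0.0895]
```

```bash
cat >> r.py <<'E'
P=np.array([.596,-.088,.205])
def stack(p,base,th=0,p0=P): # TCP target p m out along deck normal above deck point base (m along Y); tool y = up turned th
    Rz=R.from_euler("z",p0[2]).as_matrix();N=Rz@n;U=R.from_rotvec(th*N).apply(Rz@up)
    return W(p0,M+base*Y+p*n)[0],R.from_matrix(np.column_stack([np.cross(U,-N),U,-N]))
def go(pos,rot,k=1):
    s=bot.get_state();d=(pos-s["tool_pos"])/.05;w=np.degrees((rot*R.from_quat(s["tool_rot"]).inv()).as_rotvec())/8
    print("total",d.round(2),w.round(2),"per row",(d/k).round(3),(w/k).round(3),"q",np.round(s["qpos"],2))
E
python3 -c "
from r import *
go(*stack(.16,.05),24);print(stack(.16,.05)[0])"
```

```text
total [  7.54 -11.16   0.59] [ 2.24 -2.4  -7.68] per row [ 0.314 -0.465  0.024] [ 0.093 -0.1   -0.32 ] q [ 1.15  0.34  1.52  0.    1.28 -0.15]
[ 0.51962145 -0.05281135  0.270008  ]
```

Request:
move_arm:
  deltas:
    - [0.31, -0.46, 0.06, 0.09, -0.1, -0.32]
    - [0.31, -0.46, 0.06, 0.09, -0.1, -0.32]
    - [0.31, -0.46, 0.06, 0.09, -0.1, -0.32]
    - [0.31, -0.46, 0.06, 0.09, -0.1, -0.32]
    - [0.31, -0.46, 0.06, 0.09, -0.1, -0.32]
    - [0.31, -0.46, 0.06, 0.09, -0.1, -0.32]
    - [0.31, -0.46, 0.06, 0.09, -0.1, -0.32]
    - [0.31, -0.46, 0.06, 0.09, -0.1, -0.32]
    - [0.31, -0.46, 0.06, 0.09, -0.1, -0.32]
    - [0.31, -0.46, 0.06, 0.09, -0.1, -0.32]
    - [0.31, -0.46, 0.06, 0.09, -0.1, -0.32]
    - [0.31, -0.46, 0.06, 0.09, -0.1, -0.32]
  jaw: 1

```text
clock: 4.9
tool_pos: [0.3289, 0.2283, 0.2771]
tool_rot: [0.394, 0.912, 0.085, 0.072]
wrist_force: [0.4, 0.6, 0.1]
finger_gap: 0.999
gripper_force: 0.0
```

Request:
move_arm:
  deltas:
    - [0.31, -0.46, 0.0, 0.09, -0.1, -0.32]
    - [0.31, -0.46, 0.0, 0.09, -0.1, -0.32]
    - [0.31, -0.46, 0.0, 0.09, -0.1, -0.32]
    - [0.31, -0.46, 0.0, 0.09, -0.1, -0.32]
    - [0.31, -0.46, 0.0, 0.09, -0.1, -0.32]
    - [0.31, -0.46, 0.0, 0.09, -0.1, -0.32]
    - [0.31, -0.46, 0.0, 0.09, -0.1, -0.32]
    - [0.31, -0.46, 0.0, 0.09, -0.1, -0.32]
    - [0.31, -0.46, 0.0, 0.09, -0.1, -0.32]
    - [0.31, -0.46, 0.0, 0.09, -0.1, -0.32]
    - [0.31, -0.46, 0.0, 0.09, -0.1, -0.32]
    - [0, 0, 0, 0, 0, 0]

```text
clock: 6.1
tool_pos: [0.5001, -0.026, 0.2767]
tool_rot: [0.601, 0.773, 0.157, 0.133]
wrist_force: [0.6, -0.6, -0.3]
finger_gap: 0.999
gripper_force: 0.0
```

```bash
python3 -c "
from r import *
go(*stack(.16,.05));go(*stack(.068,.05))
for c in('scene','top'): 
    im=vision.read_camera(c);q=proj(c,bot.get_state()['tool_pos'])[0].astype(int);x,y=q;k=cv2.resize(im[y-50:y+50,x-65:x+65],None,fx=3,fy=3)
    cv2.circle(k,(195,150),3,(0,255,0),1);cv2.imwrite('pics/p_%s.png'%c,k)
cv2.imwrite('pics/p1.png',np.hstack([cv2.imread('pics/p_scene.png'),cv2.imread('pics/p_top.png')]))"
```

```text
total [ 0.39 -0.54 -0.13] [ 0.16 -0.13 -0.29] per row [ 0.389 -0.536 -0.133] [ 0.157 -0.133 -0.29 ] q [-0.33  0.07  1.85  0.27  0.88 -0.72]
total [ 1.15 -0.38 -1.8 ] [ 0.16 -0.13 -0.29] per row [ 1.151 -0.378 -1.801] [ 0.157 -0.133 -0.29 ] q [-0.33  0.07  1.85  0.27  0.88 -0.72]
```

View pics/p1.png

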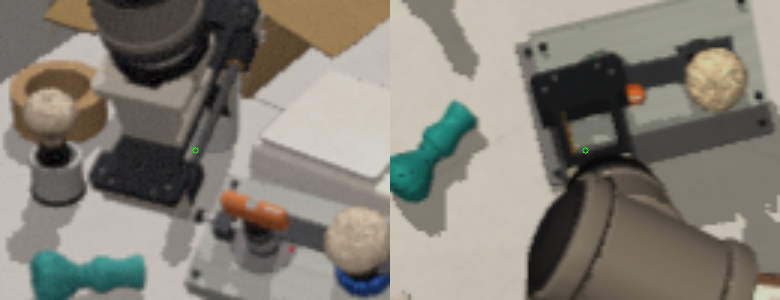

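The view shows the gripper approaching the stand, with the T-grip visible at (255,210) in the left crop. I'll finish the alignment, then overlay the expected gripper geometry.

Request:
move_arm:
  deltas:
    - [0.2, -0.27, -0.07, 0.08, -0.07, -0.15]
    - [0.19, -0.27, -0.06, 0.08, -0.06, -0.14]
    - [0, 0, 0, 0, 0, 0]
    - [0, 0, 0, 0, 0, 0]

```text
clock: 6.6
tool_pos: [0.5184, -0.051, 0.2698]
tool_rot: [0.615, 0.758, 0.168, 0.135]
wrist_force: [0.4, -0.3, -0.4]
finger_gap: 1.0
gripper_force: 0.0
```

```bash
cat >> r.py <<'E'
def view(name,boxes=True,h=(50,65),f=3,at=None):
    s=bot.get_state();t=s["tool_pos"];A=R.from_quat(s["tool_rot"]).as_matrix();o=[]
    for c in('scene','top'):
        im=vision.read_camera(c);x,y=proj(c,t if at is None else at)[0].astype(int);y0,x0=max(y-h[0],0),max(x-h[1],0)
        k=cv2.resize(im[y0:y0+2*h[0],x0:x0+2*h[1]],None,fx=f,fy=f,interpolation=cv2.INTER_CUBIC)
        def L(Q,col): cv2.polylines(k,[((proj(c,t+np.array(Q)@A.T)-[x0-.5,y0-.5])*f).astype(int)],True,col,1)
        if boxes:
            g=.046*s["finger_gap"]
            for sg in(1,-1): L([[-.0095,sg*g,.014],[.0095,sg*g,.014],[.0095,sg*g,-.052],[-.0095,sg*g,-.052]],(0,255,0))
            L([[-.0375,-.095,-.052],[.0375,-.095,-.052],[.0375,.095,-.052],[-.0375,.095,-.052]],(0,0,255))
            q=box(P);
        o.append(k)
    cv2.imwrite('pics/'+name,np.hstack(o))
E
python3 -c "
from r import *
go(*stack(.16,.05));go(*stack(.068,.05))
view('p2.png')"
```

```text
total [ 0.02 -0.04  0.  ] [-0.01 -0.01 -0.02] per row [ 0.025 -0.036  0.004] [-0.009 -0.014 -0.022] q [-0.39  0.11  1.83  0.32  0.86 -0.76]
total [ 0.79  0.12 -1.66] [-0.01 -0.01 -0.02] per row [ 0.786  0.122 -1.663] [-0.009 -0.014 -0.022] q [-0.39  0.11  1.83  0.32  0.86 -0.76]
```

View pics/p2.png

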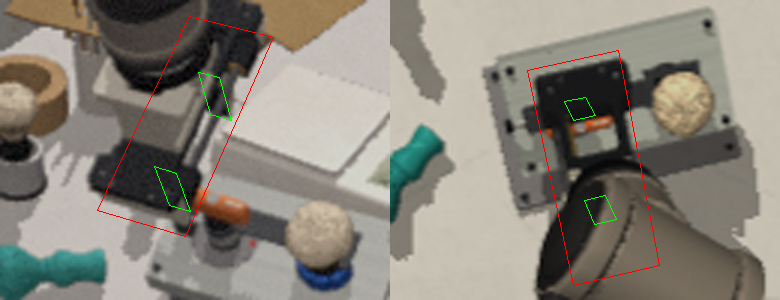

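The overlay agrees with the gripper to within a few mm: its fingers straddle the orange bar, with the T-grip at (225,207) left and (585,127) right. Descending and closing.

Request:
move_arm:
  deltas:
    - [0.1, 0.01, -0.2, 0, 0, 0]
    - [0.1, 0.01, -0.2, 0, 0, 0]
    - [0.1, 0.02, -0.2, 0, 0, 0]
    - [0.1, 0.02, -0.2, 0, 0, 0]
    - [0.1, 0.01, -0.2, 0, 0, 0]
    - [0.1, 0.01, -0.2, 0, 0, 0]
    - [0.1, 0.02, -0.2, 0, 0, 0]
    - [0.08, 0.02, -0.2, 0, 0, 0]
    - [0.0, 0.0, -0.06, 0, 0, 0]
    - [0, 0, 0, 0, 0, 0]
    - [0, 0, 0, 0, 0, 0]

```text
clock: 7.8
tool_pos: [0.5575, -0.0447, 0.1875]
tool_rot: [0.615, 0.758, 0.168, 0.136]
wrist_force: [-0.1, 0.9, -0.6]
finger_gap: 1.001
gripper_force: 0.0
```

Request:
move_arm:
  deltas:
    - [0, 0, 0, 0, 0, 0]
    - [0, 0, 0, 0, 0, 0]
    - [0, 0, 0, 0, 0, 0]
    - [0, 0, 0, 0, 0, 0]
    - [0, 0, 0, 0, 0, 0]
    - [0, 0, 0, 0, 0, 0]
    - [0, 0, 0, 0, 0, 0]
    - [0, 0, 0, 0, 0, 0]
    - [0, 0, 0, 0, 0, 0]
    - [0, 0, 0, 0, 0, 0]
  jaw: -1
  newtons: 25

```text
clock: 8.8
tool_pos: [0.5574, -0.0446, 0.1872]
tool_rot: [0.615, 0.759, 0.168, 0.136]
wrist_force: [0.9, -0.2, -0.0]
finger_gap: 0.179
gripper_force: 0.1
```

```bash
python3 -c "
from r import *
s=bot.get_state();print(s['wrist_force'],s['moment'],s['finger_gap']*92,s['gripper_force'])
go(*stack(.068,.05));N=R.from_euler('z',.205).apply(n);print(N)"
```

```text
[ 0.90262816 -0.15403218 -0.03848704] [-0.11598744  0.28945063 -0.01962319] 16.45124852920949 0.14886065528482115
total [ 0.01 -0.01 -0.01] [-0.01 -0.01 -0.03] per row [ 0.005 -0.005 -0.012] [-0.005 -0.008 -0.027] q [-0.34  0.28  1.87  0.37  0.65 -0.81]
[-0.41375117 -0.08602748  0.9063    ]
```

Request:
move_arm:
  deltas:
    - [0, 0, 0, 0, 0, 0]
    - [0, 0, 0, 0, 0, 0]
    - [0, 0, 0, 0, 0, 0]

```text
clock: 9.1
tool_pos: [0.5574, -0.0447, 0.1872]
tool_rot: [0.615, 0.758, 0.168, 0.136]
wrist_force: [-0.6, -0.0, -1.3]
finger_gap: 0.174
gripper_force: 24.8
```

Request:
move_arm:
  deltas:
    - [-0.166, -0.034, 0.363, 0, 0, 0]
    - [0.166, 0.034, -0.363, -0.166, -0.034, 0.363]
    - [0, 0, 0, -0.166, -0.034, 0.363]
    - [0, 0, 0, -0.166, -0.034, 0.363]
    - [0, 0, 0, -0.166, -0.034, 0.363]

```text
clock: 9.6
tool_pos: [0.5574, -0.0448, 0.1874]
tool_rot: [0.526, 0.823, 0.151, 0.154]
wrist_force: [-2.2, -0.5, 1.7]
finger_gap: 0.175
gripper_force: 25.0
```

In that last call I put the turn into the shift columns of the first row. The next row undid it, and the grip and pose are unchanged. Continuing the turn.

Request:
move_arm:
  deltas:
    - [0, 0, 0, -0.166, -0.034, 0.363]
    - [0, 0, 0, -0.166, -0.034, 0.363]
    - [0, 0, 0, -0.166, -0.034, 0.363]
    - [0, 0, 0, -0.166, -0.034, 0.363]
    - [0, 0, 0, -0.166, -0.034, 0.363]
    - [0, 0, 0, -0.166, -0.034, 0.363]
    - [0, 0, 0, -0.166, -0.034, 0.363]
    - [0, 0, 0, -0.166, -0.034, 0.363]
    - [0, 0, 0, -0.166, -0.034, 0.363]
    - [0, 0, 0, -0.166, -0.034, 0.363]

```text
clock: 10.6
tool_pos: [0.5572, -0.0451, 0.1873]
tool_rot: [0.278, 0.936, 0.102, 0.189]
wrist_force: [0.3, -1.5, -4.1]
finger_gap: 0.172
gripper_force: 25.0
```

```bash
python3 -c "
from r import *
s=bot.get_state();print(s['wrist_force'],s['moment'],s['finger_gap']*92,s['gripper_force'])
go(*stack(.068,.05,0));go(*stack(.068,.05,1.42))"
```

```text
[ 0.25895089 -1.53480091 -4.13821067] [-0.19981672  0.11095299 -0.18487173] 15.78539054641271 24.9605530500412
total [ 0.01  0.   -0.01] [ 2.33  0.46 -5.12] per row [ 0.01   0.004 -0.013] [ 2.333  0.461 -5.121] q [-0.34  0.28  1.87  0.37  0.65 -1.59]
total [ 0.01  0.   -0.01] [-1.86 -0.41  4.1 ] per row [ 0.01   0.004 -0.013] [-1.859 -0.411  4.103] q [-0.34  0.28  1.87  0.37  0.65 -1.59]
```

Request:
move_arm:
  deltas:
    - [0, 0, 0, -0.166, -0.036, 0.363]
    - [0, 0, 0, -0.166, -0.036, 0.363]
    - [0, 0, 0, -0.166, -0.036, 0.363]
    - [0, 0, 0, -0.166, -0.036, 0.363]
    - [0, 0, 0, -0.166, -0.036, 0.363]
    - [0, 0, 0, -0.166, -0.036, 0.363]
    - [0, 0, 0, -0.166, -0.036, 0.363]
    - [0, 0, 0, -0.166, -0.036, 0.363]
    - [0, 0, 0, -0.166, -0.036, 0.363]
    - [0, 0, 0, -0.166, -0.036, 0.363]
    - [0, 0, 0, -0.166, -0.036, 0.363]
    - [0, 0, 0, 0, 0, 0]

```text
clock: 11.8
tool_pos: [0.5571, -0.0451, 0.1872]
tool_rot: [-0.018, 0.976, 0.039, 0.212]
wrist_force: [-2.2, -3.3, -0.4]
finger_gap: 0.173
gripper_force: 25.0
```

```bash
python3 -c "
from r import *
s=bot.get_state();print(s['wrist_force'],s['moment'],s['finger_gap']*92,s['gripper_force'])
go(*stack(.068,.05,1.42));go(*stack(.16,.05,1.42))"
```

```text
[-2.20617887 -3.34433698 -0.4037861 ] [-0.30586641  0.47926056  0.10145373] 15.957389807737233 25.049619376659393
total [ 0.01  0.   -0.01] [-0.04 -0.02  0.12] per row [ 0.011  0.005 -0.011] [-0.036 -0.015  0.118] q [-0.34  0.28  1.87  0.37  0.64 -2.2 ]
total [-0.75 -0.15  1.66] [-0.04 -0.02  0.12] per row [-0.75  -0.154  1.656] [-0.036 -0.015  0.118] q [-0.34  0.28  1.87  0.37  0.64 -2.2 ]
```

Request:
move_arm:
  deltas:
    - [0, 0, 0, 0, 0, 0]
    - [0, 0, 0, 0, 0, 0]
    - [0, 0, 0, 0, 0, 0]
    - [0, 0, 0, 0, 0, 0]
    - [0, 0, 0, 0, 0, 0]
    - [0, 0, 0, 0, 0, 0]
  jaw: -0.1

```text
clock: 12.4
tool_pos: [0.5574, -0.0446, 0.1872]
tool_rot: [-0.017, 0.976, 0.04, 0.213]
wrist_force: [-0.0, 0.6, -0.0]
finger_gap: 0.451
gripper_force: 0.0
```

Request:
move_arm:
  deltas:
    - [-0.075, -0.015, 0.166, 0, 0, 0]
    - [-0.075, -0.015, 0.166, 0, 0, 0]
    - [-0.15, -0.03, 0.332, 0, 0, 0]
    - [-0.15, -0.03, 0.332, 0, 0, 0]
    - [-0.15, -0.03, 0.332, 0, 0, 0]
    - [-0.15, -0.03, 0.332, 0, 0, 0]
    - [-0.15, -0.03, 0.332, 0, 0, 0]
    - [0, 0, 0, 0, 0, 0]
    - [0, 0, 0, 0, 0, 0]

```text
clock: 13.3
tool_pos: [0.5123, -0.0538, 0.2872]
tool_rot: [-0.017, 0.976, 0.039, 0.213]
wrist_force: [0.3, -0.2, -0.4]
finger_gap: 0.447
gripper_force: 0.0
```

```bash
python3 -c "
from r import *
# brush: grasp 90 up -> 64 out -> TCP 59
go(*stack(.16,-.05,0),20);go(*stack(.059,-.05,0))
view('p3.png',True,(60,65),3,[.59,-.09,.17])"
```

```text
total [ 0.55 -1.94 -0.34] [ 4.17  0.86 -9.09] per row [ 0.028 -0.097 -0.017] [ 0.209  0.043 -0.455] q [-0.4   0.08  1.81  0.31  0.9  -2.15]
total [ 1.39 -1.76 -2.18] [ 4.17  0.86 -9.09] per row [ 1.388 -1.765 -2.175] [ 4.17   0.858 -9.091] q [-0.4   0.08  1.81  0.31  0.9  -2.15]
```

View pics/p3.png

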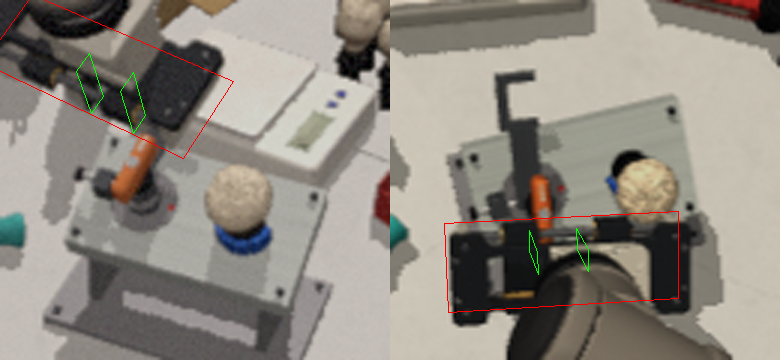

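The clamp is open: its fork points to the rear at (515,100) in the right crop. The brush is still in its nest. I'll move over the brush and turn back.

Request:
move_arm:
  deltas:
    - [0.028, -0.097, 0, 0.209, 0.043, -0.455]
    - [0.028, -0.097, 0, 0.209, 0.043, -0.455]
    - [0.028, -0.097, 0, 0.209, 0.043, -0.455]
    - [0.028, -0.097, 0, 0.209, 0.043, -0.455]
    - [0.028, -0.097, 0, 0.209, 0.043, -0.455]
    - [0.028, -0.097, 0, 0.209, 0.043, -0.455]
    - [0.028, -0.097, 0, 0.209, 0.043, -0.455]
    - [0.028, -0.097, 0, 0.209, 0.043, -0.455]
    - [0.028, -0.097, 0, 0.209, 0.043, -0.455]
    - [0.028, -0.097, 0, 0.209, 0.043, -0.455]
  jaw: 1

```text
clock: 14.4
tool_pos: [0.5264, -0.1022, 0.2856]
tool_rot: [0.32, 0.922, 0.111, 0.184]
wrist_force: [-0.4, -0.4, -1.2]
finger_gap: 1.002
gripper_force: 0.0
```

Request:
move_arm:
  deltas:
    - [0.028, -0.097, 0, 0.209, 0.043, -0.455]
    - [0.028, -0.097, 0, 0.209, 0.043, -0.455]
    - [0.028, -0.097, 0, 0.209, 0.043, -0.455]
    - [0.028, -0.097, 0, 0.209, 0.043, -0.455]
    - [0.028, -0.097, 0, 0.209, 0.043, -0.455]
    - [0.028, -0.097, 0, 0.209, 0.043, -0.455]
    - [0.028, -0.097, 0, 0.209, 0.043, -0.455]
    - [0.028, -0.097, 0, 0.209, 0.043, -0.455]
    - [0.028, -0.097, 0, 0.209, 0.043, -0.455]
    - [0.028, -0.097, 0, 0.209, 0.043, -0.455]
    - [0, 0, 0, 0, 0, 0]
    - [0, 0, 0, 0, 0, 0]

```text
clock: 15.6
tool_pos: [0.5403, -0.1505, 0.2859]
tool_rot: [0.616, 0.757, 0.169, 0.136]
wrist_force: [-0.5, 0.7, 0.6]
finger_gap: 0.997
gripper_force: 0.0
```

```bash
python3 -c "
from r import *
print(bot.get_state()['finger_gap']);go(*stack(.11,-.05,0));go(*stack(.059,-.05,0))
view('p4.png',True,(60,65),3,[.59,-.12,.2])"
```

```text
0.9969979896828091
total [ 0.41  0.08 -1.22] [-0.02 -0.   -0.01] per row [ 0.407  0.081 -1.224] [-0.018 -0.004 -0.005] q [-0.57  0.19  1.68  0.37  0.98 -0.94]
total [ 0.83  0.17 -2.15] [-0.02 -0.   -0.01] per row [ 0.829  0.169 -2.149] [-0.018 -0.004 -0.005] q [-0.57  0.19  1.68  0.37  0.98 -0.94]
```

View pics/p4.png

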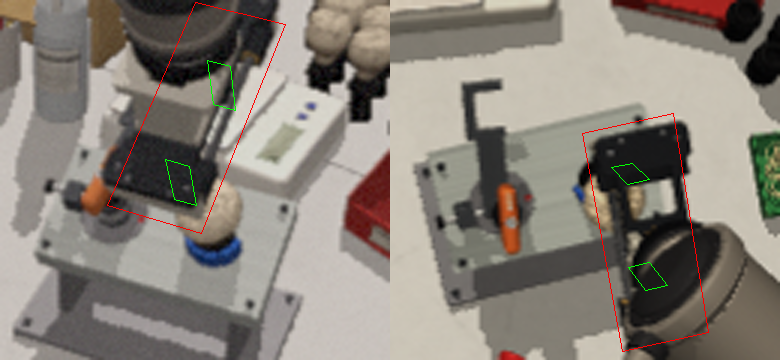

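The gripper is over the brush with its fingers up- and down-slope of the tuft, which is at (215,215) in the left crop. Descending and gripping.

Request:
move_arm:
  deltas:
    - [-0.1, -0.02, -0.1, 0, 0, 0]
    - [0.08, 0.015, -0.2, 0, 0, 0]
    - [0.08, 0.015, -0.2, 0, 0, 0]
    - [0.09, 0.015, -0.2, 0, 0, 0]
    - [0.09, 0.02, -0.2, 0, 0, 0]
    - [0.09, 0.02, -0.2, 0, 0, 0]
    - [0.09, 0.02, -0.2, 0, 0, 0]
    - [0.09, 0.02, -0.2, 0, 0, 0]
    - [0.09, 0.015, -0.2, 0, 0, 0]
    - [0.11, 0.02, -0.2, 0, 0, 0]
    - [0.11, 0.02, -0.2, 0, 0, 0]
    - [0.11, 0.01, -0.05, 0, 0, 0]

```text
clock: 16.9
tool_pos: [0.5869, -0.1418, 0.1777]
tool_rot: [0.617, 0.757, 0.169, 0.135]
wrist_force: [0.7, 0.5, 0.1]
finger_gap: 0.999
gripper_force: 0.0
```

```bash
python3 -c "
from r import *
go(*stack(.059,-.05,0));print(bot.get_state()['wrist_force'])"
```

```text
total [-0.1  -0.01  0.01] [-0.02 -0.01  0.01] per row [-0.102 -0.005  0.014] [-0.025 -0.009  0.006] q [-0.51  0.38  1.75  0.43  0.73 -0.99]
[0.74111677 0.50852164 0.13483356]
```

Request:
move_arm:
  deltas:
    - [-0.1, 0, 0.01, 0, 0, 0]
    - [0, 0, 0, 0, 0, 0]
    - [0, 0, 0, 0, 0, 0]
    - [0, 0, 0, 0, 0, 0]
    - [0, 0, 0, 0, 0, 0]
    - [0, 0, 0, 0, 0, 0]
    - [0, 0, 0, 0, 0, 0]
    - [0, 0, 0, 0, 0, 0]
    - [0, 0, 0, 0, 0, 0]
    - [0, 0, 0, 0, 0, 0]
  jaw: -1
  newtons: 12

```text
clock: 17.9
tool_pos: [0.582, -0.1423, 0.1801]
tool_rot: [0.617, 0.757, 0.169, 0.136]
wrist_force: [-2.1, -0.3, 4.0]
finger_gap: 0.582
gripper_force: 12.0
```

```bash
python3 -c "
from r import *
s=bot.get_state();print(s['wrist_force'],s['moment'],s['finger_gap']*92,s['gripper_force'])
go(*stack(.159,-.05,0),20)"
```

```text
[-2.10547014 -0.28718988  3.98088165] [-0.14380622  0.42756238  0.02743677] 53.561232474815036 12.000133495166665
total [-0.83 -0.17  1.78] [-0.01  0.01  0.01] per row [-0.042 -0.008  0.089] [-0.001  0.     0.   ] q [-0.51  0.37  1.76  0.44  0.73 -1.  ]
```

Request:
move_arm:
  deltas:
    - [-0.042, -0.009, 0.09, 0, 0, 0]
    - [-0.042, -0.009, 0.09, 0, 0, 0]
    - [-0.042, -0.009, 0.09, 0, 0, 0]
    - [-0.042, -0.009, 0.09, 0, 0, 0]
    - [-0.042, -0.009, 0.09, 0, 0, 0]
    - [-0.042, -0.009, 0.09, 0, 0, 0]
    - [0, 0, 0, 0, 0, 0]
    - [0, 0, 0, 0, 0, 0]
  newtons: 15

```text
clock: 18.7
tool_pos: [0.5693, -0.1449, 0.207]
tool_rot: [0.617, 0.757, 0.169, 0.136]
wrist_force: [-0.4, -0.5, -0.7]
finger_gap: 0.585
gripper_force: 15.0
```

```bash
python3 -c "
from r import *
s=bot.get_state();print(s['wrist_force'],s['moment'],s['finger_gap']*92,s['gripper_force'])
view('p5.png',False,(45,45),4,[.585,-.13,.17])
go(*stack(.20,-.05,0),20)"
```

```text
[-0.36255839 -0.45625618 -0.65987499] [-0.16056197  0.30417307 -0.01524831] 53.795727768203385 14.999913866340648
total [-0.92 -0.19  1.99] [-0.02  0.    0.01] per row [-0.046 -0.009  0.1  ] [-0.001  0.     0.   ] q [-0.53  0.32  1.75  0.42  0.79 -0.99]
```

View pics/p5.png

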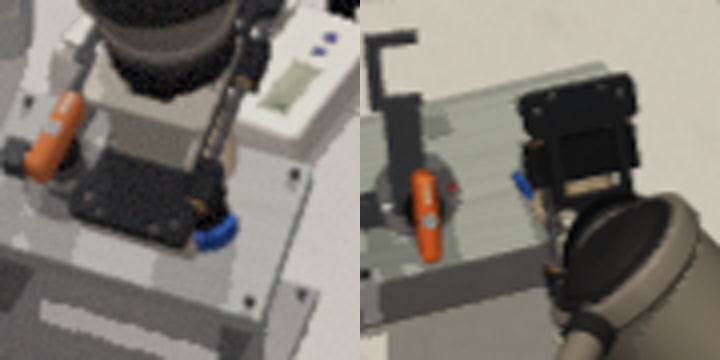

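The gap is steady at 53.8 mm, so the brush is coming along with the gripper. Lifting clear, then standing it upright.

Request:
move_arm:
  deltas:
    - [-0.092, -0.019, 0.2, 0, 0, 0]
    - [-0.092, -0.019, 0.2, 0, 0, 0]
    - [-0.092, -0.019, 0.2, 0, 0, 0]
    - [-0.092, -0.019, 0.2, 0, 0, 0]
    - [-0.092, -0.019, 0.2, 0, 0, 0]
    - [-0.092, -0.019, 0.2, 0, 0, 0]
    - [-0.092, -0.019, 0.2, 0, 0, 0]
    - [-0.092, -0.019, 0.2, 0, 0, 0]
    - [-0.092, -0.019, 0.2, 0, 0, 0]
    - [-0.092, -0.019, 0.2, 0, 0, 0]
    - [0, 0, 0.2, 0, 0, 0]
    - [0, 0, 0.2, 0, 0, 0]

```text
clock: 20.0
tool_pos: [0.5233, -0.1545, 0.3278]
tool_rot: [0.617, 0.757, 0.169, 0.136]
wrist_force: [-0.1, 0.4, -0.5]
finger_gap: 0.582
gripper_force: 15.0
```

```bash
cat >> r.py <<'E'
def down(x,y,z,az=.205):
    u=np.array([np.cos(az),np.sin(az),0]);d=np.array([0,0,-1.]);return np.array([x,y,z]),R.from_matrix(np.column_stack([np.cross(u,d),u,d]))
E
python3 -c "
from r import *
s=bot.get_state();print(s['wrist_force'],s['finger_gap']*92)
go(*down(.481,.29,.33),24);go(*down(.5,0,.34),10)
a=vision.read_camera('scene');b=vision.read_camera('top')
cv2.imwrite('pics/p6.png',np.hstack([a[60:360,0:400],cv2.resize(b[60:360,20:420],None,fx=1,fy=1)]))
b0=cv2.imread('pics/top0.png');print(np.abs(b[:, :215].astype(int)-b0[:,:215]).mean())"
```

```text
[-0.06590595  0.38015073 -0.45625337] 53.542277048552194
total [-0.85  8.89  0.04] [-0.65  3.07  0.01] per row [-0.035  0.37   0.002] [-0.027  0.128  0.   ] q [-0.6   0.13  1.64  0.36  1.09 -0.93]
total [-0.47  3.09  0.24] [-0.65  3.07  0.01] per row [-0.047  0.309  0.024] [-0.065  0.307  0.001] q [-0.6   0.13  1.64  0.36  1.09 -0.93]
4.640143410852713
```

View pics/p6.png

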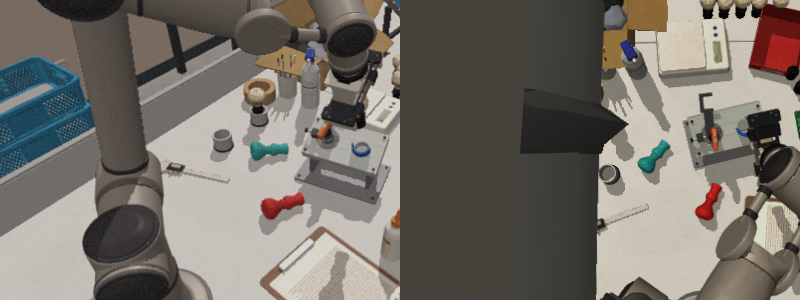

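The nest is now empty, with the blue shell visible at (360,150), and the brush is with the gripper. The empty cup is at left (222,140), and the route to it is clear. Moving over the cup while standing the brush upright.

Request:
move_arm:
  deltas:
    - [-0.035, 0.37, 0.05, -0.027, 0.128, 0]
    - [-0.035, 0.37, 0.05, -0.027, 0.128, 0]
    - [-0.035, 0.37, 0, -0.027, 0.128, 0]
    - [-0.035, 0.37, 0, -0.027, 0.128, 0]
    - [-0.035, 0.37, 0, -0.027, 0.128, 0]
    - [-0.035, 0.37, 0, -0.027, 0.128, 0]
    - [-0.035, 0.37, 0, -0.027, 0.128, 0]
    - [-0.035, 0.37, 0, -0.027, 0.128, 0]
    - [-0.035, 0.37, 0, -0.027, 0.128, 0]
    - [-0.035, 0.37, 0, -0.027, 0.128, 0]
    - [-0.035, 0.37, 0, -0.027, 0.128, 0]
    - [-0.035, 0.37, 0, -0.027, 0.128, 0]

```text
clock: 21.3
tool_pos: [0.5022, 0.0685, 0.3314]
tool_rot: [0.628, 0.771, 0.084, 0.068]
wrist_force: [0.7, 0.2, 0.2]
finger_gap: 0.579
gripper_force: 15.0
```

Request:
move_arm:
  deltas:
    - [-0.035, 0.37, -0.05, -0.027, 0.128, 0]
    - [-0.035, 0.37, -0.05, -0.027, 0.128, 0]
    - [-0.035, 0.37, -0.1, -0.027, 0.128, 0]
    - [-0.035, 0.37, -0.1, -0.027, 0.128, 0]
    - [-0.035, 0.37, -0.1, -0.027, 0.128, 0]
    - [-0.035, 0.37, -0.1, -0.027, 0.128, 0]
    - [-0.035, 0.37, -0.1, -0.027, 0.128, 0]
    - [-0.035, 0.37, -0.1, -0.027, 0.128, 0]
    - [-0.035, 0.37, -0.1, -0.027, 0.128, 0]
    - [-0.035, 0.37, -0.1, -0.027, 0.128, 0]
    - [-0.035, 0.37, -0.1, -0.027, 0.128, 0]
    - [-0.035, 0.37, -0.1, -0.027, 0.128, 0]

```text
clock: 22.5
tool_pos: [0.4811, 0.2906, 0.276]
tool_rot: [0.632, 0.775, -0.001, -0.001]
wrist_force: [0.2, -0.1, -0.7]
finger_gap: 0.581
gripper_force: 15.0
```

Request:
move_arm:
  deltas:
    - [0, 0, 0, 0, 0, 0]
    - [0, 0, 0, 0, 0, 0]
    - [0, 0, 0, 0, 0, 0]

```text
clock: 22.8
tool_pos: [0.4814, 0.289, 0.2769]
tool_rot: [0.632, 0.775, -0.0, -0.0]
wrist_force: [0.3, 0.5, -0.8]
finger_gap: 0.583
gripper_force: 15.0
```

Run:
```python
from r import *
s=bot.get_state();print(s['wrist_force'],s['finger_gap']*92);go(*down(.481,.29,.18))
for c in("scene","top"):
    vision.read_camera(c)
    for nm in("brush","cup"):
        for d in models.landmark_of(c,nm): print(c,nm,np.round(d["point"],3),round(d["score"],2))
```

```text
[ 0.2927132   0.46597454 -0.76057452] 53.629309561944225
total [-0.01  0.02 -1.94] [ 0.   -0.01  0.01] per row [-0.009  0.019 -1.938] [ 0.001 -0.005  0.013] q [0.4  0.39 1.36 0.   1.4  0.2 ]
scene brush [0.573 0.107 0.016] 0.83
scene brush [0.48  0.291 0.19 ] 0.8
scene brush [ 0.442 -0.056  0.019] 0.78
scene cup [0.478 0.288 0.002] 0.7
top brush [ 0.443 -0.055  0.015] 0.82
top brush [0.581 0.104 0.02 ] 0.77
top brush [ 0.558 -0.049  0.188] 0.71
top cup [ 0.483  0.289 -0.002] 0.78
```

Request:
move_arm:
  deltas:
    - [0, 0, -0.3, 0, 0, 0]
    - [0, 0, -0.3, 0, 0, 0]
    - [0, 0, -0.3, 0, 0, 0]
    - [0, 0, -0.3, 0, 0, 0]
    - [0, 0, -0.3, 0, 0, 0]
    - [0, 0, -0.3, 0, 0, 0]
    - [0, 0, -0.3, 0, 0, 0]
    - [0, 0, -0.15, 0, 0, 0]
    - [0, 0, 0, 0, 0, 0]
    - [0, 0, 0, 0, 0, 0]

```text
clock: 24.1
tool_pos: [0.4817, 0.2897, 0.1649]
tool_rot: [0.632, 0.775, 0.0, -0.0]
wrist_force: [0.4, 0.1, -0.3]
finger_gap: 0.586
gripper_force: 15.0
```

Run:
```python
from r import *
s=bot.get_state();t=s['tool_pos'];print(s['wrist_force'],s['finger_gap']*92,t);zb=t[2]+.005-.09
c="scene";im=vision.read_camera(c)
H=lambda x:np.vstack([circ([*x,zb+h],r) for h,r in((0,.0185),(.044,.02),(.061,.011))])
h=sil(c,H(t[:2]))[0];x,y=h[:2].astype(int);v=im.max(2)
z=np.zeros(v.shape,bool);z[y-12:y+16,x-10:x+11]=1
m=meas((v<60)&z);print("handle",m,sil(c,H(t[:2])))
k=im[y-25:y+45,x-35:x+35];cv2.imwrite("pics/p7.png",cv2.resize(k,None,fx=8,fy=8,interpolation=cv2.INTER_CUBIC))
P2=lambda x:np.vstack([circ([*x,.05],.0295),circ([*x,0],.0325),circ([*x,.008],.0325)])
for cc in("scene","top"):
    vision.read_camera(cc)
    for d in models.outline_of(cc,"cup")[:2]: print(cc,"cup",meas(d["region"]),sil(cc,P2(t[:2])),d["score"])
```

```text
[ 0.3625658   0.1420831  -0.31322356] 53.92024303438564 [0.48167738 0.28971017 0.16491609]
handle (array([219.32352941, 180.16470588,  81.1262105 ]), 170.0) (array([219.54490998, 179.31165386,  79.4804656 ]), 252.84025189292151)
scene cup (array([222.34259259, 200.30787037,  72.90071027]), 432.0) (array([223.15049741, 200.28726207,  78.96055763]), 448.4498060856713) 0.85
top cup (array([232.84090909, 234.17613636, -89.78547041]), 176.0) (array([227.56247811, 233.62656445,  20.07252961]), 372.3997002184624) 0.46
```

View pics/p7.png

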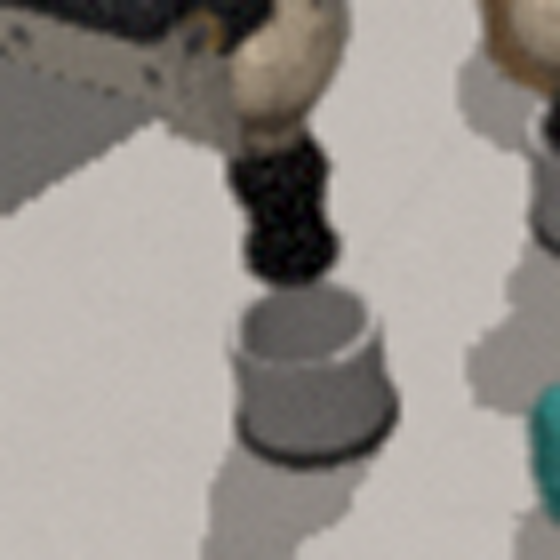

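The crop shows the black handle's foot at (291,262), just above the cup mouth centred near (307,325). I'll check these pixels against the projected geometry.

Run:
```python
from r import *
t=bot.get_state()['tool_pos'];zb=t[2]-.085;im=cv2.imread("pics/p7.png");g=cv2.resize(im,(70,70),interpolation=cv2.INTER_AREA).max(2)
x,y=t[:2];o=[184,154]
for nm,h in(("foot",zb),("wide",zb+.044)): print(nm,proj("scene",circ([x,y,h],.0185)).min(0)-o,proj("scene",circ([x,y,h],.0185)).max(0)-o)
print("rim",proj("scene",circ([x,y,.05],.0295)).min(0)-o,proj("scene",circ([x,y,.05],.0295)).max(0)-o)
print("base",proj("scene",circ([x,y,.004],.0325)).min(0)-o,proj("scene",circ([x,y,.004],.0325)).max(0)-o)
b=im.max(2).astype(int)
for r in(180,250,262): print("dark row",r/8,[f/8-.5 for f in np.where(b[r,200:380]<75)[0][[0,-1]]+200])
for r in(325,380,425,440): a=np.where(b[r,180:440]<160)[0]+180;print("cup row",r/8,a[0]/8-.5,a[-1]/8-.5)
```

```text
foot [30.5863303  28.46222343] [42.88322187 36.02049326]
wide [28.45762836 17.0744513 ] [41.03654326 24.55371143]
rim [28.36031078 33.73924387] [47.67918797 45.86800787]
base [29.53948086 44.18961682] [50.34480633 57.66005283]
dark row 22.5 [np.float64(28.375), np.float64(39.875)]
dark row 31.25 [np.float64(30.375), np.float64(41.375)]
dark row 32.75 [np.float64(30.875), np.float64(40.875)]
cup row 40.625 29.25 47.125
cup row 47.5 28.75 48.5
cup row 53.125 28.5 49.25
cup row 55.0 28.75 48.0
```

Brush and cup agree to about 0.3 px (under 1 mm) sideways. Lowering.

Request:
move_arm:
  deltas:
    - [0, 0, -0.15, 0, 0, 0]
    - [0, 0, -0.15, 0, 0, 0]
    - [0, 0, -0.15, 0, 0, 0]
    - [0, 0, -0.15, 0, 0, 0]
    - [0, 0, -0.15, 0, 0, 0]
    - [0, 0, 0, 0, 0, 0]

```text
clock: 24.95
tool_pos: [0.4807, 0.2893, 0.1254]
tool_rot: [0.632, 0.775, -0.001, -0.001]
wrist_force: [-0.4, 0.5, -0.8]
finger_gap: 0.582
gripper_force: 15.0
```

Request:
move_arm:
  deltas:
    - [0, 0, -0.1, 0, 0, 0]
    - [0, 0, -0.1, 0, 0, 0]
    - [0, 0, -0.1, 0, 0, 0]
    - [0, 0, -0.1, 0, 0, 0]
    - [0, 0, -0.1, 0, 0, 0]
    - [0, 0, 0, 0, 0, 0]

```text
clock: 25.55
tool_pos: [0.4809, 0.2894, 0.101]
tool_rot: [0.632, 0.775, -0.001, -0.001]
wrist_force: [0.3, 0.6, 0.8]
finger_gap: 0.584
gripper_force: 15.0
```

Request:
move_arm:
  deltas:
    - [0, 0, -0.03, 0, 0, 0]
    - [0, 0, -0.03, 0, 0, 0]
    - [0, 0, -0.03, 0, 0, 0]
    - [0, 0, 0, 0, 0, 0]

```text
clock: 25.95
tool_pos: [0.4813, 0.2896, 0.0972]
tool_rot: [0.632, 0.775, -0.0, -0.0]
wrist_force: [0.2, 0.2, -0.3]
finger_gap: 0.581
gripper_force: 15.0
```

Request:
move_arm:
  deltas:
    - [0, 0, -0.03, 0, 0, 0]
    - [0, 0, 0, 0, 0, 0]
    - [0, 0, 0, 0, 0, 0]

```text
clock: 26.25
tool_pos: [0.4814, 0.2896, 0.0958]
tool_rot: [0.632, 0.775, -0.0, -0.0]
wrist_force: [1.0, 0.4, -1.0]
finger_gap: 0.584
gripper_force: 15.0
```

Request:
move_arm:
  deltas:
    - [0, 0, -0.03, 0, 0, 0]
    - [0, 0, 0, 0, 0, 0]
    - [0, 0, 0, 0, 0, 0]

```text
clock: 26.55
tool_pos: [0.4818, 0.29, 0.0951]
tool_rot: [0.632, 0.775, 0.001, -0.0]
wrist_force: [-0.8, 0.7, 5.0]
finger_gap: 0.582
gripper_force: 15.0
```

The upward force is 5 N at the expected floor height, so the brush is standing on the cup's floor. Releasing and withdrawing straight up.

Request:
move_arm:
  deltas:
    - [0, 0, 0, 0, 0, 0]
    - [0, 0, 0, 0, 0, 0]
    - [0, 0, 0, 0, 0, 0]
    - [0, 0, 0, 0, 0, 0]
    - [0, 0, 0, 0, 0, 0]
    - [0, 0, 0, 0, 0, 0]
    - [0, 0, 0, 0, 0, 0]
  jaw: 1

```text
clock: 27.25
tool_pos: [0.4813, 0.2896, 0.0943]
tool_rot: [0.632, 0.775, -0.0, -0.0]
wrist_force: [-0.2, 0.4, 0.2]
finger_gap: 0.998
gripper_force: 0.0
```

Request:
move_arm:
  deltas:
    - [0, 0, 0.1, 0, 0, 0]
    - [0, 0, 0.2, 0, 0, 0]
    - [0, 0, 0.3, 0, 0, 0]
    - [0, 0, 0.4, 0, 0, 0]
    - [0, 0, 0.4, 0, 0, 0]
    - [0, 0, 0.4, 0, 0, 0]
    - [0, 0, 0.4, 0, 0, 0]
    - [0, 0, 0.4, 0, 0, 0]
    - [0, 0, 0.4, 0, 0, 0]
    - [0, 0, 0, 0, 0, 0]

```text
clock: 28.25
tool_pos: [0.4826, 0.2902, 0.2481]
tool_rot: [0.632, 0.775, 0.003, 0.001]
wrist_force: [1.3, -0.1, -0.2]
finger_gap: 0.998
gripper_force: 0.0
```

Run:
```python
from r import *
print(bot.get_state()['finger_gap'])
for c in("scene","top"):
    im=vision.read_camera(c)
    for nm in("brush","stored_brush","cup","full_cup","clamp_grip","glue_bottle"):
        for d in models.landmark_of(c,nm): print(c,nm,np.round(d["point"],3),round(d["score"],2))
h,m=orange("top",P);print(h,sil("top",box(P,1.45))[0],sil("top",box(P,0))[0])
```

```text
0.9979211509982411
scene brush [ 0.437 -0.059  0.019] 0.75
scene brush [0.48  0.291 0.009] 0.71
scene brush [0.574 0.107 0.015] 0.71
scene brush [ 0.644  0.279 -0.002] 0.17
scene stored_brush [0.648 0.277 0.004] 0.81
scene cup [0.481 0.289 0.001] 0.82
scene full_cup [ 0.647  0.28  -0.002] 0.75
scene clamp_grip [ 0.556 -0.045  0.191] 0.74
scene glue_bottle [ 0.438 -0.34   0.001] 0.65
top brush [ 0.444 -0.054  0.012] 0.93
top brush [0.577 0.108 0.021] 0.78
top brush [ 0.62  -0.137  0.1  ] 0.69
top brush [0.48  0.289 0.007] 0.57
top cup [ 0.478  0.289 -0.002] 0.63
top clamp_grip [ 0.559 -0.046  0.189] 0.67
[334.10526316 198.22807018  84.47861138] [333.69886383 199.18426492  85.14529152] [333.74785715 199.1904278  -12.08967678]
```

The brush stands at (0.480, 0.290, 0.008) in the cup, the clamp is open, and everything else is where it was. Handing in.

```bash
python3 -c "
from r import *
print(workorder.sign_off())"
```

```text
the job is handed in; nothing more can be done
None
```

The brush now stands handle down on the floor of the empty steel cup, the clamp is open past its detent, and the job is handed in at about 29 s of the 64 s allowed; the detected positions of both cups, the glue bottle and the stored brush are unchanged.

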